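# Seat a trimmer blade over its locating pin and swing the keeper shut

### The job

Pick up the spare paper-trimmer blade and lay it flat in the blade holder with its notch over the locating pin, its notched edge flush against the fence all along; the pin can be set anywhere along its slot, so feel for it gently and do not force the blade against the pin or the fence (stay under 20 N). Then swing the keeper fully shut over the blade, let go, and leave the other things on the desk where they are.

Things in the scene. Friction and masses are not known exactly. Their poses are not given: they have to be found in the camera images.
- blade_rib (a point): Centre of the dark grip rib on the loose blade: rib 26 mm (x) x 10 mm (y) x 14 mm high, standing on the middle of the plate; this point is 13 mm above the blade's underside, 7 mm above the plate's top and 7 mm below the rib's top. Grasp it across the 10 mm (along y). Axes: x from the plain ground edge to the notched edge, y along the blade, z up.
- blade: The blade: flat steel plate 50 mm (x) x 130 mm (y) x 6 mm thick, 0.13 to 0.25 kg, lying rib up. Origin: centre of its underside; axes as at the rib point. Its +x edge (at x = +25 mm) has one open notch: centre line at y = +26 mm, 11 mm wide, 14 mm deep, with square mouth corners.
- holder: Blade holder fixed to the desk: grey base 104 mm (x) x 164 mm (y) x 10 mm, its flat top is the bed. Origin: centre of the base's underside; z up, x from the open front to the fence. The fence stands on the bed at the far side.
- fence: Fence of the holder, fixed, together with the locating pin before it: aluminium strip along y, 160 mm long, 6 mm thick, 8 mm above the bed. Origin: on its inner face, midway along, at bed height (holder x = +29, y = 0, z = 10 mm); axes as the holder.
- pin_slot (a point): Middle of the slot in the bed in which the locating pin is set, at holder x = +21, y = +26 mm, bed height; axes as the holder. Pin: steel, 8 mm thick, 9 mm tall, axis 8 mm before the fence, firmly set anywhere within 15 mm of here along y, differently each time and not measured: find it by sight or feel. Outside the notch it stops the blade's edge 12 mm short of the fence.
- bed_home (a point): Point on the bed's surface (10 mm above the desk) at holder x = +4, y = 0 mm; axes as the holder. The blade, turned as the holder, is home when its middle is at x = 0 here, its edge on the fence, the pin in its notch with 1.5 mm play each side; along y its middle ends up where the pin puts it, within 17 mm of 0. The rib point is then 13 mm above this.
- keeper_knob (a point): Middle of the upright black knob on the keeper arm: 12 mm diameter, 22 mm tall, from 25 to 47 mm above the desk. It runs on a circle of 40 mm radius about an upright pivot at holder x = +43, y = -36 mm. The arm is 12 mm wide, its underside 9 mm above the bed, so it swings over the fence and the plate clear of both.
- keeper (a joint): Angle of the keeper, rad: 0 = open, arm pointing along holder -y behind the fence; it turns clockwise seen from above; 1.57 = fully shut at its stop, arm pointing along holder -x across the blade. Light friction (about 1 N at the knob); it stays where it is left.
- sticky_notes: Bystander, to be left alone: pad of sticky notes, 77 x 77 x 15 mm, lying beyond the blade. Origin: centre of its underside.
- eraser: Bystander, to be left alone: eraser block in a sleeve, 60 x 24 x 13 mm, near the desk's front edge. Origin: centre of its underside.
- glue_stick: Bystander, to be left alone: glue stick standing upright, 26 mm across, 76 mm tall. Origin: centre of its underside.
- marker_3: Bystander, to be left alone: black marker pen, 124 mm long and 13 mm thick, lying behind the holder. Origin: centre of its underside.
Not all that is in view belongs to the job. Of the things that look like the blade, the smaller one is meant.

How it is judged:
By the outcome, as a careful person would: the job done as asked, in the order asked, and still so for the second after the job is handed in, with the robot touching nothing.
It also fails if it takes over 72 s, if anything falls off the work surface, if the arm or the gripper's body presses on something with over 40 N, if the wrist force passes 120 N, or if a joint passes its speed limit or range.

### The arm

A 7-joint arm with a two-finger parallel gripper is mounted at the origin on a cart in front of the work surface, level with it; the furniture and walls round the work are solid. World frame = base frame: x ahead of the robot, y to its left, z up, the work surface at z = 0. Lengths are in m, angles in degrees, forces in N, time in s.
With the tool pointing down it reaches from about 0.425 to 0.875 m from the base axis. Payload 4.7 kg.
Tool frame: the origin (TCP) lies on the mounting face of the last link; the fingertips stand 182 mm ahead of it and the grasp point (between the pads) lies 164 mm ahead of it; z points along the fingers, y is the line along which they close (so a half turn about z gives the same grasp; the last joint's range is limited). The gripper opens to 87 mm and grips with 3 to 60 N. Pads are 19 mm wide; open, the fingers measure 117 mm over their backs; the gripper's body (75 mm by 190 mm) begins 51 mm behind the grasp point.
Start: joints at [-65.884, 18.392, -4.016, 83.108, 1.295, 78.541, -3.26], TCP at [0.257, 0.597, 0.405] pointing down, gripper open.
Joint ranges: [-163.93, 163.93], [-17.29, 119.83], [-79.2, 71.16], [3.27, 140.29], [-89.18, 269.18], [5.43, 117.66], [-154.24, 154.24]. Speed limits (degrees/s): [147.25, 147.25, 180, 180, 180, 180, 180].

### API

Orientations are given as [roll, pitch, yaw] about the fixed x, y, z axes, in that order (R = Rz(yaw) Ry(pitch) Rx(roll)).
In Python, from cell import env gives the robot as it stands.
- The arm moves only by the tool servo_tool, never from a script. Its argument "plan" is a list of rows, each an object with "xyz": the shift along the tool's x, y, z in cm, a list of three; "twist": the turn, a rotation vector about the tool's x, y, z in degrees, a list of three; "jaw": the closure, from 0 (fully open) to 1 (shut). In form: [{"xyz": [x, y, z], "twist": [wx, wy, wz], "jaw": jaw}, ...]. A call has 1 to 10 rows; each row is the pose to reach, as a shift and turn from the pose commanded when the call began, along the tool's axes at that moment; what a row does not reach only later rows make up. A row lasts 1/12 s, in which the tool goes at most 41.7 mm and 7.16 degrees, less where a joint would pass 70% of its speed; a pose out of reach is approached as far as the arm can. A call with a gripper value outside its range is refused whole. The fingers move at their own pace and stop on an object; "newtons" is the grip in N (left out, the last holds). Time passes only in rows, so rows that repeat a pose let the fingers close. It gives the time, the measured TCP pose, the force, the opening and the grip force at its end, in the units of the state.
- env.get_obs(): the state, without advancing time (a new reading comes with each control period).
- env.read_camera(name): name is "side" or "top" or "wrist"; returns a dict with "img" (384x512x3 uint8, red, green, blue), "camera_matrix" (3x3 intrinsics, pixels), "R" (3x3) and "t" (3): a world point X has camera coordinates R X + t. Camera axes: x right, y down, z forward; pixel columns grow to the right and rows downward; lengths in m; the calibration is good to about 2 mm. A picture is of the moment at which its call begins. There is no depth.
- env.sign_off(): hands the job in; it is judged then, once.
The state is a dict: "time_s": time; "qpos": joint angles; "joint_velocities": joint speeds; "effort": joint torques, N m; "tool_pos": TCP position; "tool_rot": TCP orientation; "force": force on the tool from outside, world axes, zero at the start; "wrist_torque": the same for the moment, N m; "grip_width": finger opening in m; "grasp_force": force on a finger pad.
Only numpy, scipy, OpenCV 4.12 (cv2) and the standard library are available. Lean on these libraries where they do the work, as an engineer would, in place of code of your own. Each camera call takes 0.05 s, during which the arm holds its last target. There are 200 camera calls.

## Working session

There is one attempt and no reset: what is moved stays moved. The work goes in short steps, Python scripts to look and compute and a tool call to move; the robot and the scene stay as the last step left them, time stands still between calls to the robot, and variables do not carry over. Pictures are saved under pics/ and viewed, at most 10 in all, crops included, and the job is handed in when it is done.

Besides the shell and the picture viewer there is one more tool, called after "Request:" in YAML: its name, and indented under it one key for each argument. servo_tool: Moves the arm, as the interface text tells. Its arguments: {"type":"object","properties":{"plan":{"type":"array","items":{"type":"object","properties":{"xyz":{"type":"array","items":{"type":"number"}},"twist":{"type":"array","items":{"type":"number"}},"jaw":{"type":"number"}}}},"newtons":{"type":"number"}},"required":["plan"]}

```bash
mkdir -p pics; ls; cat > h.py <<'E'
import numpy as np, cv2
from cell import env
def cam(n,save=None):
    c=env.read_camera(n)
    if save: cv2.imwrite('pics/'+save,c['img'][:,:,::-1])
    return c
def ray(c,u,v):
    d=c['R'].T@np.linalg.inv(c['camera_matrix'])@np.array([u,v,1.]); o=-c['R'].T@c['t']
    return o,d/np.linalg.norm(d)
def onz(c,u,v,z):
    o,d=ray(c,u,v); return o+d*(z-o[2])/d[2]
def tri(a,b):
    A=np.zeros((3,3));B=np.zeros(3)
    for o,d in(a,b):
        P=np.eye(3)-np.outer(d,d);A+=P;B+=P@o
    return np.linalg.solve(A,B)
def proj(c,X):
    p=c['camera_matrix']@(c['R']@np.array(X)+c['t']); return p[:2]/p[2]
E
python3 - <<'E'
from h import *
import pickle
np.set_printoptions(precision=4,suppress=True)
a=cam('top');b=cam('side')
pickle.dump((a,b),open('ab.pkl','wb'))
cv2.imwrite('pics/top.png',cv2.resize(a['img'][:,:,::-1],(800,600),interpolation=cv2.INTER_CUBIC))
cv2.imwrite('pics/side.png',cv2.resize(b['img'][:,:,::-1],(800,600),interpolation=cv2.INTER_CUBIC))
print(env.get_obs())
for c in(a,b): print(ray(c,256,192),c['camera_matrix'][0,0])
E
```

```text
pics
{'time_s': 0.1, 'qpos': array([-65.8848,  18.4325,  -4.0167,  83.168 ,   1.2951,  78.541 ,
        -3.2599]), 'joint_velocities': array([-0.0761, -0.1023,  0.0378, -0.1986, -0.0948, -0.0869,  0.0989]), 'effort': array([  0.0003, -49.2569,  -0.4055, -31.34  ,  -0.064 ,   0.0395,
         0.0001]), 'tool_pos': array([0.2571, 0.5968, 0.4038]), 'tool_rot': array([-179.9037,    0.0053,  156.6956]), 'force': array([ 0.045 , -0.3217, -1.0701]), 'wrist_torque': array([ 0.0386, -0.0114, -0.0021]), 'grasp_force': 0.0, 'grip_width': 0.08708369077987987}
(array([ 0.4463, -0.259 ,  1.1892]), array([ 0.0659, -0.0028, -0.9978])) 470.2738850009241
(array([0.353 , 0.4793, 0.4706]), array([ 0.1922, -0.8543, -0.4829])) 421.66912732782686
```

View pics/top.png

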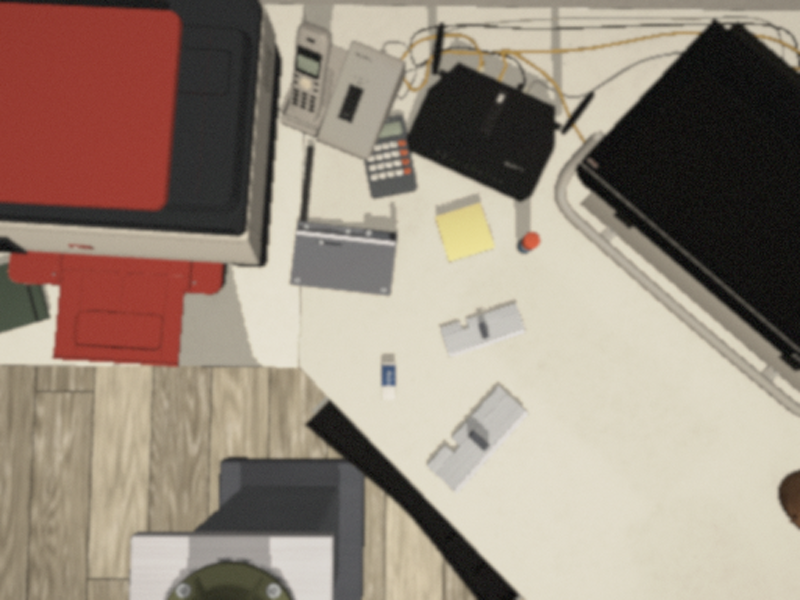

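View pics/side.png

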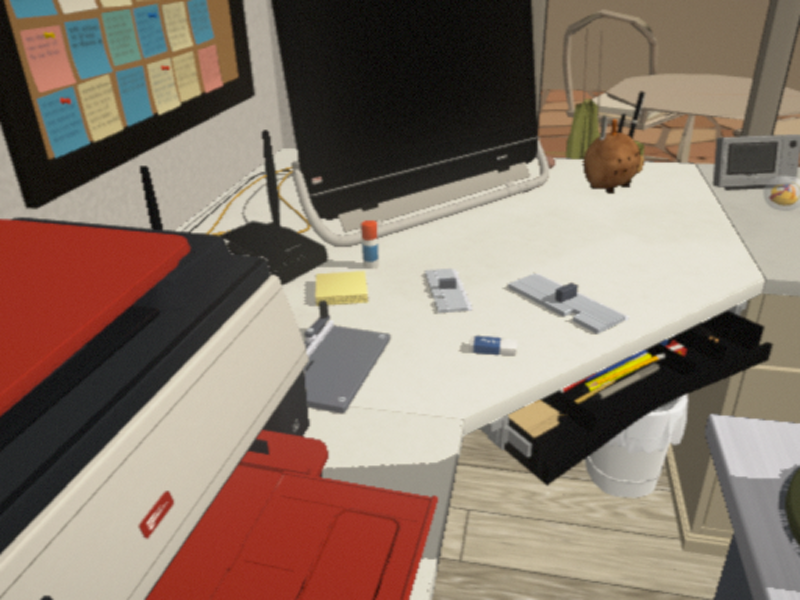

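The top view shows two blade look-alikes: a small one at (482,328), rib at (483,324), notch at (462,320), and a longer one at (478,437). In the side view they are at (447,290) and (566,302). I choose the smaller. The holder is at (345,260), with the fence along its upper edge and what looks like the pin near (322,242).

```bash
python3 - <<'E'
from h import *
import pickle
np.set_printoptions(precision=4,suppress=True)
a,b=pickle.load(open('ab.pkl','rb'))
s=512/800
def rect(c,box,z,f):
    x0,y0,x1,y1=[int(k*s) for k in box]
    im=c['img'][y0:y1,x0:x1].astype(int)
    m=f(im).astype(np.uint8)
    cs,_=cv2.findContours(m,0,cv2.CHAIN_APPROX_NONE); k=max(cs,key=cv2.contourArea)[:,0]+[x0,y0]
    P=np.array([onz(c,u,v,z)[:2] for u,v in k])
    return cv2.minAreaRect((P*1000).astype(np.float32)),k
for n,box,z in(('small',(425,285,540,370),.006),('big',(415,370,540,500),.006)):
    print(n,rect(a,box,z,lambda im:(im[...,0]-im[...,2]<13))[0])
print('holder',rect(a,(280,205,410,305),.01,lambda im:im.mean(2)<150)[0])
# height check of rib & knob by two views (dark blob)
def dark(c,box,t=110):
    x0,y0,x1,y1=[int(k*s) for k in box]
    m=(c['img'][y0:y1,x0:x1].mean(2)<t).astype(np.uint8)
    n,l,st,ce=cv2.connectedComponentsWithStats(m); i=1+np.argmax(st[1:,4]); return ce[i]+[x0,y0],st[i,4]
ra,rb=dark(a,(465,305,500,345)),dark(b,(430,270,465,300))
print('rib',ra,rb,tri(ray(a,*ra[0]),ray(b,*rb[0])))
for n,p,z in(('fence/pin',(322,242),.015),('knob',(393,235),.036),('glue',(530,242),.07)): print(n,onz(a,p[0]*s,p[1]*s,z))
x=np.hstack([cv2.resize(a['img'][180:230,270:345],(400,300)),cv2.resize(a['img'][130:200,180:270],(400,300))])
cv2.imwrite('pics/crop.png',x[:,:,::-1])
E
```

```text
small ((477.8445739746094, -395.13189697265625), (48.5062141418457, 125.50299072265625), 18.84713363647461)
big ((304.61737060546875, -387.3717346191406), (65.39742279052734, 169.3623046875), 48.00684356689453)
holder ((580.3900146484375, -168.87753295898438), (161.20294189453125, 79.36930084228516), 84.10212707519531)
rib (array([308.9583, 210.6667]), np.int32(24)) (array([285.8704, 181.3519]), np.int32(54)) [ 0.4777 -0.3957  0.0113]
fence/pin [ 0.6161 -0.1361  0.015 ]
knob [ 0.6254 -0.2503  0.036 ]
glue [ 0.6115 -0.4613  0.07  ]
```

View pics/crop.png

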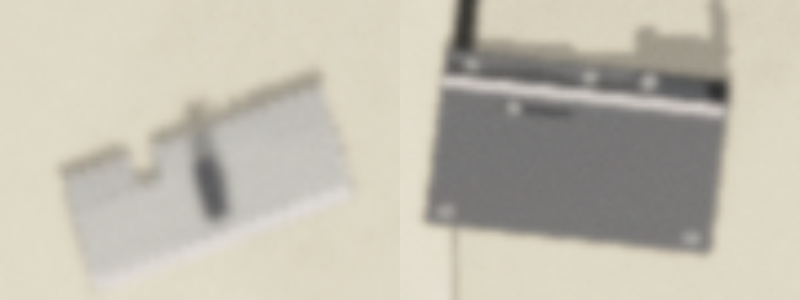

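```bash
python3 - <<'E'
from h import *
import pickle
np.set_printoptions(precision=3,suppress=True)
a,b=pickle.load(open('ab.pkl','rb'))
s=512/800
for n,p,q in(('lid corner red',(167,209),(188,240)),('dark/right corner',(247,234),(268,262)),('panel corner',(266,264),(305,360)),('tray',(222,290),(436,498))):
    A=ray(a,p[0]*s,p[1]*s);B=ray(b,q[0]*s,q[1]*s);X=tri(A,B);print(n,X,proj(a,X)/s-p,proj(b,X)/s-q)
for z in(0,.1,.2,.3): print(z,onz(a,266*s,264*s,z),onz(a,180*s,362*s,z))
E
```

```text
lid corner red [0.623 0.037 0.26 ] [-0.955 -1.891] [3.388 0.528]
dark/right corner [ 0.6   -0.053  0.199] [-0.324 -0.891] [1.342 0.152]
panel corner [ 0.574 -0.059  0.086] [-0.535 -1.782] [2.7   0.181]
tray [ 0.482  0.021 -0.   ] [ 2.057 34.695] [-57.25   -9.037]
0 [ 0.581 -0.044  0.   ] [0.422 0.09  0.   ]
0.1 [ 0.57  -0.062  0.1  ] [0.424 0.061 0.1  ]
0.2 [ 0.559 -0.08   0.2  ] [0.426 0.031 0.2  ]
0.3 [ 0.547 -0.098  0.3  ] [0.428 0.002 0.3  ]
```

```bash
cat >> h.py <<'E'
def rel(pts,yaws=None):
    "world tcp pts (+ yaw deg) -> tool-axis shifts cm, twist z, from measured pose (tool assumed straight down)"
    o=env.get_obs();y=np.radians(o['tool_rot'][2]);p=o['tool_pos']
    T=np.array([[np.cos(y),np.sin(y),0],[np.sin(y),-np.cos(y),0],[0,0,-1]])
    for i,q in enumerate(pts):
        w=(o['tool_rot'][2]-yaws[i]+180)%360-180 if yaws is not None else 0
        print(np.round(T@(np.array(q)-p)*100,2),'tw',round(w,1))
E
python3 - <<'E'
from h import *
from scipy.interpolate import interp1d
W=np.array([(0.257,0.597,.404),(0.40,0.35,.44),(0.46,0.1,.45),(0.48,-0.15,.43),(0.44,-0.39,.40)])
s=np.r_[0,np.cumsum(np.linalg.norm(np.diff(W,axis=0),axis=1))]
t=np.linspace(0,s[-1],29)[1:]
P=interp1d(s,W,axis=0)(t)
y=156.7-137.85*t/s[-1]
rel(P[1::2],y[1::2])
E
```

```text
[-5.9  -4.39 -0.95] tw 9.8
[-11.83  -8.79  -1.88] tw 19.7
[-17.75 -13.2   -2.81] tw 29.5
[-23.48 -17.81  -3.66] tw 39.4
[-27.93 -23.76  -3.95] tw 49.2
[-32.39 -29.72  -4.24] tw 59.1
[-36.84 -35.67  -4.53] tw 68.9
[-40.63 -42.03  -4.22] tw 78.8
[-44.1  -48.59  -3.63] tw 88.6
[-47.57 -55.14  -3.04] tw 98.5
[-50.53 -61.88  -2.35] tw 108.3
[-52.3  -69.05  -1.44] tw 118.2
[-54.07 -76.22  -0.53] tw 128.0
[-55.83 -83.39   0.38] tw 137.8
```

Request:
servo_tool:
  plan:
    - {"xyz": [-3, -2.2, -0.5], "twist": [0, 0, 5], "jaw": 0.3}
    - {"xyz": [-5.9, -4.4, -1], "twist": [0, 0, 10], "jaw": 0.3}
    - {"xyz": [-8.9, -6.6, -1.4], "twist": [0, 0, 15], "jaw": 0.3}
    - {"xyz": [-11.8, -8.8, -1.9], "twist": [0, 0, 20], "jaw": 0.3}
    - {"xyz": [-14.8, -11, -2.3], "twist": [0, 0, 25], "jaw": 0.3}
    - {"xyz": [-17.7, -13.2, -2.8], "twist": [0, 0, 30], "jaw": 0.3}
    - {"xyz": [-20.7, -15.5, -3.2], "twist": [0, 0, 35], "jaw": 0.3}
    - {"xyz": [-23.5, -17.8, -3.7], "twist": [0, 0, 39], "jaw": 0.3}
    - {"xyz": [-25.7, -20.8, -3.8], "twist": [0, 0, 44], "jaw": 0.3}
    - {"xyz": [-27.9, -23.8, -4], "twist": [0, 0, 49], "jaw": 0.3}

```text
time_s: 0.93
tool_pos: [0.4197, 0.2661, 0.4445]
tool_rot: [-180.0, 0.0, 107.4]
force: [0.5, -0.3, -0.9]
grip_width: 0.0608
grasp_force: 0.0
```

```bash
python3 - <<'E'
from h import *
from scipy.interpolate import interp1d
o=env.get_obs();print(o['tool_pos'],o['tool_rot'])
W=np.array([o['tool_pos'],(0.46,0.1,.45),(0.48,-0.15,.43),(0.44,-0.39,.40)])
s=np.r_[0,np.cumsum(np.linalg.norm(np.diff(W,axis=0),axis=1))]
t=np.linspace(0,s[-1],10)[1:]
rel(interp1d(s,W,axis=0)(t),o['tool_rot'][2]+(18.85-o['tool_rot'][2])*t/s[-1])
E
```

```text
[0.41971767 0.266074   0.44446663] [-1.79975528e+02  9.43228468e-03  1.07423916e+02]
[-7.4  -0.49 -0.24] tw 9.8
[-14.8   -0.98  -0.48] tw 19.7
[-22.07  -2.27  -0.14] tw 29.5
[-29.28  -3.92   0.45] tw 39.4
[-36.49  -5.56   1.04] tw 49.2
[-43.5   -7.72   1.72] tw 59.0
[-50.07 -11.05   2.63] tw 68.9
[-56.64 -14.38   3.54] tw 78.7
[-63.2  -17.71   4.45] tw 88.6
```

Request:
servo_tool:
  plan:
    - {"xyz": [-3.7, -0.3, -0.1], "twist": [0, 0, 5], "jaw": 0.3}
    - {"xyz": [-7.4, -0.5, -0.2], "twist": [0, 0, 10], "jaw": 0.3}
    - {"xyz": [-11.1, -0.8, -0.4], "twist": [0, 0, 15], "jaw": 0.3}
    - {"xyz": [-14.8, -1, -0.5], "twist": [0, 0, 20], "jaw": 0.3}
    - {"xyz": [-18.5, -1.6, -0.3], "twist": [0, 0, 25], "jaw": 0.3}
    - {"xyz": [-22.1, -2.3, -0.1], "twist": [0, 0, 30], "jaw": 0.3}
    - {"xyz": [-25.7, -3.1, 0.2], "twist": [0, 0, 35], "jaw": 0.3}
    - {"xyz": [-29.3, -3.9, 0.5], "twist": [0, 0, 40], "jaw": 0.3}
    - {"xyz": [-32.9, -4.7, 0.8], "twist": [0, 0, 45], "jaw": 0.3}
    - {"xyz": [-36.5, -5.6, 1], "twist": [0, 0, 50], "jaw": 0.3}

```text
time_s: 1.77
tool_pos: [0.4764, -0.0985, 0.4343]
tool_rot: [-180.0, -0.0, 57.5]
force: [0.9, -1.0, 1.7]
grip_width: 0.0611
grasp_force: 0.0
```

```bash
python3 - <<'E'
from h import *
rel([(0.478,-0.19,.42),(0.43,-0.39,.36)],[40,18.85])
E
```

```text
[-7.63  5.05  1.43] tw 17.5
[-27.07  11.77   7.43] tw 38.6
```

Request:
servo_tool:
  plan:
    - {"xyz": [-3.8, 2.5, 0.7], "twist": [0, 0, 7], "jaw": 0.3}
    - {"xyz": [-7.6, 5, 1.4], "twist": [0, 0, 13], "jaw": 0.3}
    - {"xyz": [-11, 6.4, 2.5], "twist": [0, 0, 20], "jaw": 0.3}
    - {"xyz": [-14.6, 7.6, 3.7], "twist": [0, 0, 26], "jaw": 0.3}
    - {"xyz": [-18, 8.7, 4.8], "twist": [0, 0, 32], "jaw": 0.3}
    - {"xyz": [-21.3, 9.8, 5.8], "twist": [0, 0, 38.6], "jaw": 0.3}
    - {"xyz": [-24.3, 10.8, 6.7], "twist": [0, 0, 38.6], "jaw": 0.3}
    - {"xyz": [-27, 11.8, 7.4], "twist": [0, 0, 38.6], "jaw": 0.3}
    - {"xyz": [-27, 11.8, 7.4], "twist": [0, 0, 38.6], "jaw": 0.3}

```text
time_s: 2.52
tool_pos: [0.4283, -0.3933, 0.3591]
tool_rot: [179.9, 0.3, 18.6]
force: [-1.2, -0.4, 0.7]
grip_width: 0.0611
grasp_force: 0.0
```

```bash
python3 - <<'E'
from h import *
import pickle
c=cam('wrist','w1.png');pickle.dump(c,open('w1.pkl','wb'))
o=env.get_obs();print(o['tool_pos'],o['tool_rot'],ray(c,256,192),c['camera_matrix'][0,0],proj(c,(.478,-.395,.02)))
E
```

```text
[ 0.42987711 -0.39086825  0.35958565] [-179.99573581    0.20719988   18.71577333] (array([ 0.50846021, -0.36726567,  0.33777081]), array([-0.29883193, -0.09636466, -0.94942789])) 310.5673523045482 [273.54808705 128.6915424 ]
```

View pics/w1.png

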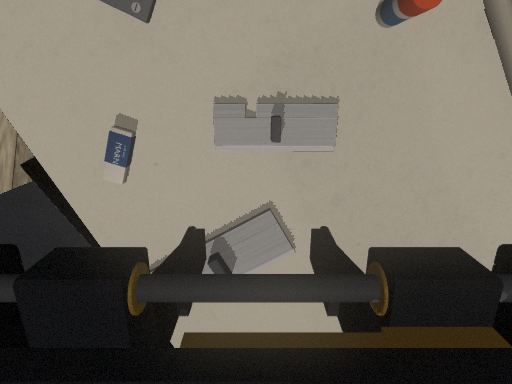

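Wrist view: the chosen blade is centred at about (276,124), with its rib at (277,128) and notch at (251,107), nearly square to the tool. The longer one is partly hidden below it. Measuring it now.

```bash
python3 - <<'E'
from h import *
import pickle
np.set_printoptions(precision=4,suppress=True)
c=pickle.load(open('w1.pkl','rb'));a,b=pickle.load(open('ab.pkl','rb'))
im=c['img'].astype(int); x0,y0=200,85; s=im[y0:165,x0:355]
m=((s[...,0]-s[...,2]<10)&(s.mean(2)>110)).astype(np.uint8)
n,l,st,ce=cv2.connectedComponentsWithStats(m);i=1+np.argmax(st[1:,4]);print(st[i])
k,_=cv2.findContours((l==i).astype(np.uint8),0,cv2.CHAIN_APPROX_NONE);k=k[0][:,0]+[x0,y0]
P=np.array([onz(c,u,v,.006)[:2] for u,v in k])*1000
print(cv2.minAreaRect(P.astype(np.float32)))
d=(s.mean(2)<75).astype(np.uint8)
n,l,st,ce=cv2.connectedComponentsWithStats(d)
for j in range(1,n):
    if st[j,4]>20:
        print(st[j],ce[j]+[x0,y0])
        if 270<ce[j][0]+x0<285: r=ce[j]+[x0,y0]
print('rib z.013',onz(c,*r,.013),'top',onz(c,*r,.02),'tri',tri(ray(c,*r),ray(a,308.96,210.67)))
E
```

```text
[  13   19  125   46 4343]
((478.828125, -397.1446838378906), (46.7204704284668, 128.92739868164062), 18.541744232177734)
[ 71  31  10  26 247] [275.4211 127.9798]
rib z.013 [ 0.4786 -0.3972  0.013 ] top [ 0.4793 -0.3966  0.02  ] tri [ 0.4784 -0.3968  0.0081]
```

```bash
python3 - <<'E'
from h import *
o=env.get_obs();print(o['tool_pos'],o['tool_rot'])
rel([(0.4788,-0.397,.24),(0.4788,-0.397,.19)],[18.55,18.55])
E
```

```text
[ 0.42987711 -0.39086825  0.35958565] [-179.99573581    0.20719988   18.71577333]
[ 4.44  2.15 11.96] tw 0.2
[ 4.44  2.15 16.96] tw 0.2
```

Request:
servo_tool:
  plan:
    - {"xyz": [1.2, 0.6, 3.5], "twist": [0, 0, 0], "jaw": 0.5}
    - {"xyz": [2.4, 1.2, 7], "twist": [0, 0, 0], "jaw": 0.5}
    - {"xyz": [3.6, 1.8, 10], "twist": [0, 0, 0], "jaw": 0.5}
    - {"xyz": [4.4, 2.15, 12], "twist": [0, 0, 0], "jaw": 0.5}
    - {"xyz": [4.4, 2.15, 12], "twist": [0, 0, 0], "jaw": 0.5}
    - {"xyz": [4.4, 2.15, 12], "twist": [0, 0, 0], "jaw": 0.5}

```text
time_s: 3.07
tool_pos: [0.4814, -0.3925, 0.2398]
tool_rot: [-179.9, 0.1, 19.2]
force: [-0.4, 0.4, 0.3]
grip_width: 0.0442
grasp_force: 0.0
```

```bash
python3 - <<'E'
from h import *
rel([(0.4788,-0.397,.21),(0.4788,-0.397,.191)],[18.55,18.55])
E
```

```text
[-0.4   0.34  2.98] tw 0.7
[-0.4   0.34  4.88] tw 0.7
```

Request:
servo_tool:
  plan:
    - {"xyz": [0, 0.1, 1], "twist": [0, 0, 0.3], "jaw": 0.5}
    - {"xyz": [-0.1, 0.2, 2.5], "twist": [0, 0, 0.3], "jaw": 0.5}
    - {"xyz": [-0.1, 0.2, 4], "twist": [0, 0, 0.3], "jaw": 0.5}
    - {"xyz": [-0.1, 0.2, 4.8], "twist": [0, 0, 0.3], "jaw": 0.5}
    - {"xyz": [-0.1, 0.2, 4.8], "twist": [0, 0, 0.3], "jaw": 0.5}
    - {"xyz": [-0.1, 0.2, 4.8], "twist": [0, 0, 0.3], "jaw": 0.5}

```text
time_s: 3.57
tool_pos: [0.4802, -0.396, 0.192]
tool_rot: [-179.9, 0.0, 18.8]
force: [0.1, -0.8, 0.4]
grip_width: 0.0438
grasp_force: 0.0
```

```bash
python3 - <<'E'
from h import *
rel([(0.4788,-0.397,.191)],[18.55])
for i in range(4):
    c=cam('wrist'); o=env.get_obs(); print(o['tool_pos'],o['tool_rot'],o['force'])
E
```

```text
[-0.17  0.05  0.1 ] tw 0.2
[ 0.48051887 -0.39633976  0.19278354] [1.79997630e+02 1.66211322e-03 1.87747545e+01] [-0.69606833 -0.11021642 -0.46315045]
[ 0.48071906 -0.39646097  0.1932025 ] [ 1.79962005e+02 -2.90002245e-02  1.87816947e+01] [ 0.09134151 -0.81179169 -0.32372197]
[ 0.48081395 -0.39651206  0.19342938] [ 1.79943932e+02 -4.69964662e-02  1.87854128e+01] [ 0.14167051 -0.33834593  0.26074892]
[ 0.48084797 -0.39649492  0.19348058] [ 1.79942666e+02 -5.35244309e-02  1.87874167e+01] [-0.09852495  0.28648813 -0.82424377]
```

Request:
servo_tool:
  newtons: 30
  plan:
    - {"xyz": [-0.2, 0, 0.3], "twist": [0, 0, 0], "jaw": 0.5}
    - {"xyz": [-0.2, 0, 0.3], "twist": [0, 0, 0], "jaw": 1}
    - {"xyz": [-0.2, 0, 0.3], "twist": [0, 0, 0], "jaw": 1}
    - {"xyz": [-0.2, 0, 0.3], "twist": [0, 0, 0], "jaw": 1}
    - {"xyz": [-0.2, 0, 0.3], "twist": [0, 0, 0], "jaw": 1}
    - {"xyz": [-0.2, 0, 0.3], "twist": [0, 0, 0], "jaw": 1}
    - {"xyz": [-0.2, 0, 0.3], "twist": [0, 0, 0], "jaw": 1}
    - {"xyz": [-0.2, 0, 0.3], "twist": [0, 0, 0], "jaw": 1}
    - {"xyz": [-0.2, 0, 0.3], "twist": [0, 0, 0], "jaw": 1}

```text
time_s: 4.52
tool_pos: [0.4788, -0.3968, 0.1898]
tool_rot: [-180.0, -0.0, 18.8]
force: [0.1, -0.5, 0.3]
grip_width: 0.0098
grasp_force: 30.0
```

```bash
python3 - <<'E'
from h import *
rel([(0.4788,-0.397,.25),(0.4788,-0.397,.33),(0.50,-0.28,.36),(0.52,-0.18,.37)],[18.8,18.8,5,-5.9])
E
```

```text
[-0.    0.02 -6.02] tw -0.0
[ -0.     0.02 -14.02] tw -0.0
[  5.77 -10.37 -17.02] tw 13.8
[ 10.89 -19.19 -18.02] tw 24.7
```

Request:
servo_tool:
  plan:
    - {"xyz": [0, 0, -2], "twist": [0, 0, 0], "jaw": 1}
    - {"xyz": [0, 0, -5], "twist": [0, 0, 0], "jaw": 1}
    - {"xyz": [0, 0, -9], "twist": [0, 0, 0], "jaw": 1}
    - {"xyz": [0, 0, -13], "twist": [0, 0, 0], "jaw": 1}
    - {"xyz": [2, -3.5, -15], "twist": [0, 0, 5], "jaw": 1}
    - {"xyz": [4, -7, -16], "twist": [0, 0, 10], "jaw": 1}
    - {"xyz": [6, -10.5, -17], "twist": [0, 0, 15], "jaw": 1}
    - {"xyz": [8, -14, -18], "twist": [0, 0, 20], "jaw": 1}
    - {"xyz": [9.5, -17, -18], "twist": [0, 0, 24.7], "jaw": 1}
    - {"xyz": [10.9, -19.2, -18], "twist": [0, 0, 24.7], "jaw": 1}

```text
time_s: 5.35
tool_pos: [0.5204, -0.176, 0.3699]
tool_rot: [-179.9, -0.0, -5.9]
force: [0.4, -0.1, -2.1]
grip_width: 0.0098
grasp_force: 30.0
```

```bash
python3 - <<'E'
from h import *
import pickle
for i in range(4): c=cam('wrist')
pickle.dump((c,env.get_obs()),open('w2.pkl','wb'))
cv2.imwrite('pics/w2.png',c['img'][:,:,::-1])
o=env.get_obs();print(o['tool_pos'],o['tool_rot'],o['force'],o['grip_width'],o['grasp_force'])
E
```

```text
[ 0.52002832 -0.17901961  0.36937435] [ 1.79997166e+02  4.05968552e-02 -5.75520240e+00] [-0.79725719 -0.56674981 -2.26441699] 0.009711038218039914 29.9967160820961
```

View pics/w2.png

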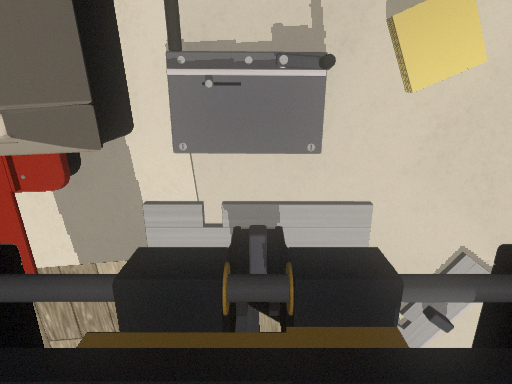

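Wrist view: the bed spans (168,52) to (325,153), the fence strip is at row ~72, the pin at (208,83) with its slot running to (240,84), and the knob at (328,61). The held blade's notch is at columns 204–222 and the printer's right side is near column 132.

```bash
python3 - <<'E'
from h import *
import pickle
np.set_printoptions(precision=4,suppress=True)
c,o=pickle.load(open('w2.pkl','rb'));g=c['img'].astype(int).mean(2)
print('tcp',o['tool_pos'],o['tool_rot'])
# fence strip: bright rows 64..80 between cols 172..320
U=np.arange(175,318)
def edge(U,r0,r1,sgn,sub=None):
    pts=[]
    for u in U:
        d=np.diff(g[r0:r1,u])*sgn; j=np.argmax(d); 
        w=np.clip(d[max(j-1,0):j+2],0,None); pts.append((u,r0+.5+(max(j-1,0)+np.arange(len(w)))@w/w.sum()))
    pts=np.array(pts);k=np.polyfit(pts[:,0],pts[:,1],1);r=pts[:,1]-np.polyval(k,pts[:,0]);q=pts[abs(r)<1];k=np.polyfit(q[:,0],q[:,1],1);return k,len(q)
def line(k,z,u0,u1):
    A,B=onz(c,u0,np.polyval(k,u0),z),onz(c,u1,np.polyval(k,u1),z);d=A-B
    return A[:2],B[:2],'yaw',np.degrees(np.arctan2(-d[0],d[1])),'len',np.linalg.norm(d)
kt,n=edge(U,64,73,1);kb,n2=edge(U,71,82,-1)
print('strip px',np.polyval(kt,[175,318]),np.polyval(kb,[175,318]),n,n2)
print('fence inner top(z18)',line(kb,.018,168,326));print('same z10',line(kb,.010,168,326))
kf,n3=edge(U,145,160,1);print('bed front z10',line(kf,.010,174,322),n3)
# left/right of fence & bed
for r in(72,100,140):
    row=g[r]; L=np.argmax(np.diff(row[150:200])*(1 if r<80 else -1))+150.5; R=310+np.argmax(np.diff(row[310:340])*(-1 if r<80 else 1))+.5
    z=.018 if r<80 else .01
    print(r,L,R,onz(c,L,r,z),onz(c,R,r,z))
print(g[78:90,200:246].astype(int))
E
```

```text
tcp [ 0.52   -0.179   0.3694] [179.9972   0.0406  -5.7552]
strip px [68.39   69.3789] [74.265 75.397] 140 143
fence inner top(z18) (array([ 0.6295, -0.0975]), array([ 0.613 , -0.2542]), 'yaw', np.float64(-6.010470140246671), 'len', np.float64(0.1576316569950869))
same z10 (array([ 0.6301, -0.0953]), array([ 0.6132, -0.2559]), 'yaw', np.float64(-6.010470140246645), 'len', np.float64(0.16145047845665494))
bed front z10 (array([ 0.5494, -0.0869]), array([ 0.5329, -0.2491]), 'yaw', np.float64(-5.821066842805711), 'len', np.float64(0.16298432176816635)) 143
72 166.5 325.5 [ 0.6317 -0.0964  0.018 ] [ 0.6163 -0.2538  0.018 ]
100 168.5 324.5 [ 0.6051 -0.0912  0.01  ] [ 0.5893 -0.2536  0.01  ]
140 171.5 321.5 [ 0.5636 -0.0867  0.01  ] [ 0.5478 -0.249   0.01  ]
[[106 104 106 103 107  84  81  82  82  82  80  82  83 103 105 107 107 106
  104 107 104 106 106 105 104 106 105 105 102 103 102 108 105 103 103 102
  103 105 104 105 106 104 103 104 102 105]
 [108 105 108 106 106  83  85  91 106  92  88  85  84 105 106 104 104 104
  103 104 105 104 104 103 104 104 105 104 101 103 104 105 104 102 104 106
[... 1254 characters left out ...]
4 103 104
  104 104 104 105 105 104 106 102 103 105 104 103 102 104 106 103 103 106
  104 104 104 103 102 103 103 103 106 106]
 [103 105 103 103 106 106 105 118 142 140 114 109 104 105 102 103 103 107
  104 102 106 104 105 102 108 105 103 104 106 104 102 105 103 104 103 103
  104 104 105 105 103 106 105 102 104 104]
 [104 106 105 107 105 103 106 104 105 106 103 102 102 105 106 103 104 102
  105 103 102 105 104 102 104 107 104 102 105 103 103 104 103 106 104 102
  101 103 103 105 102 103 103 105 105 104]
 [106 106 106 106 106 108 107 104 105 104 104 103 105 105 104 103 105 105
  103 103 104 104 104 104 103 106 104 105 104 103 102 106 104 101 103 103
  101 103 105 104 103 104 105 102 104 101]]
```

```bash
python3 - <<'E'
from h import *
import pickle
np.set_printoptions(precision=4,suppress=True)
c,o=pickle.load(open('w2.pkl','rb'));g=c['img'].astype(int).mean(2)
t=np.radians(-5.9);hx=np.array([np.cos(t),np.sin(t)]);hy=np.array([-np.sin(t),np.cos(t)])
H=lambda p:np.array([hx@p[:2]-.6072,hy@p[:2]+.1100])*1000
print('pin',H(onz(c,208.35,83.3,.019)),'slot ends',H(onz(c,201.6,83.3,.01)),H(onz(c,240.6,83.3,.01)))
T=np.radians(o['tool_rot'][2]);tx=np.array([np.cos(T),np.sin(T)]);tz=.3694-.1898+.006
ty=np.array([-np.sin(T),np.cos(T)])  # blade y
B=lambda u,v:np.array([tx@(onz(c,u,v,tz)[:2]-o['tool_pos'][:2]),ty@(onz(c,u,v,tz)[:2]-o['tool_pos'][:2])])*1000
def up(u): d=np.diff(g[192:212,u]);j=np.argmin(d) if 0 else np.argmax(abs(d)); return 192.5+j
for u in(150,170,190,230,260,300,340,365): print(u,up(u),B(u,up(u)))
for r in(208,214,220):
    d=np.diff(g[r]); print(r,[ (i+.5,int(d[i]),B(i+.5,r)) for i in range(135,385) if abs(d[i])>25])
print('ends',[ (r,138+np.argmax(abs(np.diff(g[r,138:150])))) for r in(210,225)])
print('tcp H',H(o['tool_pos']))
for n,u,v,z in(('knob',328,61,.047),('pivot',283,60,.02)): print(n,onz(c,u,v,z),H(onz(c,u,v,z)))
for z in(0,.1,.2):print('printer',[H(onz(c,u,v,z)) for u,v in((132,125),(118,60),(100,150))])
E
```

```text
pin [20.6559 37.7261] slot ends [20.8113 46.0477] [21.034   5.8697]
150 200.5 [26.9398 62.0594]
170 200.5 [26.9812 50.9344]
190 200.5 [27.0227 39.8121]
230 200.5 [27.1056 17.5763]
260 200.5 [27.1677  0.9068]
300 200.5 [ 27.2505 -21.3091]
340 200.5 [ 27.3333 -43.5136]
365 200.5 [ 27.385  -57.3857]
208 [(201.5, -57, array([22.5884, 33.6498])), (203.5, 93, array([22.5926, 32.5291])), (220.5, -38, array([22.6286, 23.0047])), (223.5, -36, array([22.635 , 21.3241])), (278.5, 37, array([22.7514, -9.4747])), (372.5, 28, array([ 22.9501, -62.062 ]))]
214 [(143.5, 29, array([18.846 , 66.5557])), (201.5, -33, array([18.971 , 33.8377])), (202.5, -26, array([18.9732, 33.2738])), (203.5, 64, array([18.9753, 32.7099])), (204.5, 30, array([18.9775, 32.1461])), (221.5, -27, array([19.0141, 22.5614])), (227.5, -41, array([19.027, 19.179])), (279.5, 39, array([ 19.139 , -10.1234]))]
220 [(144.5, 37, array([15.1825, 66.3869])), (202.5, -61, array([15.3097, 33.4606])), (203.5, 36, array([15.3119, 32.8931])), (204.5, 54, array([15.3141, 32.3256])), (228.5, -40, array([15.3667, 18.7086])), (279.5, 42, array([ 15.4784, -10.2135]))]
ends [(210, np.int64(143)), (225, np.int64(144))]
tcp H [-71.5245 -14.6163]
knob [ 0.6244 -0.2503  0.047 ] [ 39.593  -74.8307]
pivot [ 0.6313 -0.2124  0.02  ] [ 42.5934 -36.3772]
printer [array([-22.9349, 126.7628]), array([ 43.4337, 133.4969]), array([-50.9835, 166.2651])]
printer [array([-12.4543,  86.8395]), array([34.8549, 91.6397]), array([-32.448 , 114.9978])]
printer [array([-1.9736, 46.9162]), array([26.2762, 49.7825]), array([-13.9126,  63.7304])]
```

```bash
cat >> h.py <<'E'
_t=np.radians(-5.9);hx=np.array([np.cos(_t),np.sin(_t)]);hy=np.array([-np.sin(_t),np.cos(_t)])
def W(X,Y,z): return np.r_[hx*(X/1000+.6072)+hy*(Y/1000-.11),z]
def H(p): return np.array([hx@p[:2]-.6072,hy@p[:2]+.1100])*1000
E
python3 - <<'E'
from h import *
rel([W(-16,11.7,.30),W(-16,11.7,.225)],[-5.9]*2)
E
```

```text
[ 5.56 -2.62  6.94] tw 0.1
[ 5.56 -2.62 14.44] tw 0.1
```

Request:
servo_tool:
  plan:
    - {"xyz": [2, -0.9, 2], "twist": [0, 0, 0], "jaw": 1}
    - {"xyz": [4, -1.8, 4], "twist": [0, 0, 0], "jaw": 1}
    - {"xyz": [5.5, -2.6, 7], "twist": [0, 0, 0], "jaw": 1}
    - {"xyz": [5.5, -2.6, 10], "twist": [0, 0, 0], "jaw": 1}
    - {"xyz": [5.5, -2.6, 12.5], "twist": [0, 0, 0], "jaw": 1}
    - {"xyz": [5.5, -2.6, 14], "twist": [0, 0, 0], "jaw": 1}
    - {"xyz": [5.5, -2.6, 14], "twist": [0, 0, 0], "jaw": 1}
    - {"xyz": [5.5, -2.6, 14], "twist": [0, 0, 0], "jaw": 1}
    - {"xyz": [5.5, -2.6, 14], "twist": [0, 0, 0], "jaw": 1}

```text
time_s: 6.3
tool_pos: [0.5777, -0.1613, 0.231]
tool_rot: [180.0, -0.1, -6.0]
force: [-0.5, -0.5, -1.8]
grip_width: 0.0098
grasp_force: 30.0
```

```bash
python3 - <<'E'
from h import *
import pickle
for i in range(3): c=cam('wrist')
o=env.get_obs();pickle.dump((c,o),open('w3.pkl','wb'))
cv2.imwrite('pics/w3.png',cv2.resize(c['img'][60:260,100:400,::-1],(750,500)))
print(o['tool_pos'],o['tool_rot'],o['force'],H(o['tool_pos']))
rel([W(-16,11.7,.203)],[-5.9])
E
```

```text
[ 0.57798368 -0.16039965  0.23139132] [-1.79994091e+02 -1.67627019e-01 -5.93870549e+00] [ 0.26373874  0.38324498 -3.23495441] [-15.79011637   9.86242239]
[-0.02 -0.18  2.84] tw -0.0
```

View pics/w3.png

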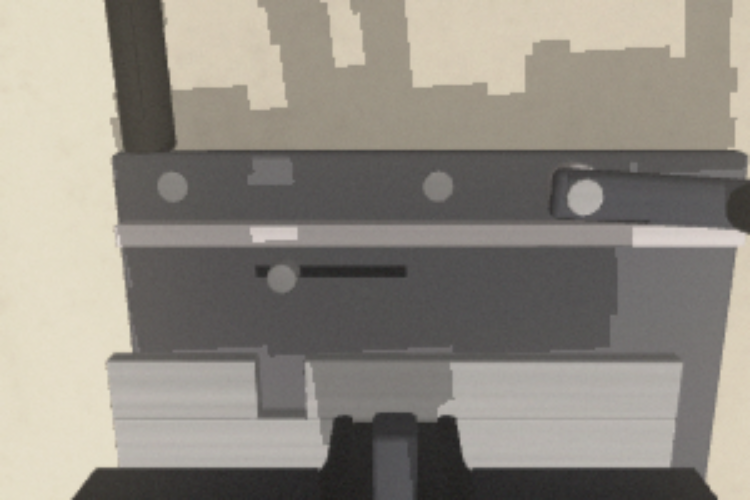

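Close view: the pin is at crop (282,278), about 212.8,171.2 in the full image. The notch spans crop columns 257–306, rows 358–415. They look nearly lined up along y.

```bash
python3 - <<'E'
from h import *
import pickle
np.set_printoptions(precision=2,suppress=True)
c,o=pickle.load(open('w3.pkl','rb'));z=o['tool_pos'][2]-.1898
F=lambda u,v:(100+(u+.5)/2.5-.5,60+(v+.5)/2.5-.5)
print('pin',H(onz(c,*F(282,278),.019)))
g=c['img'].astype(int).mean(2)
for r in(206,210,214,218,221):
    print(r,g[r,198:230].astype(int))
for u,v in((257,385),(306,385),(258,410),(305,410),(108,385),(682,385),(200,361),(600,361)):
    print((u,v),H(onz(c,*F(u,v),z+.006))-H(o['tool_pos']))
print(H(o['tool_pos']))
E
```

```text
pin [21.43 37.56]
206 [163 166 161 162  91  97 110 113 109 111 111 110 110 111 109 109 109 111
 110 112 109 108 109 107 166 174 134 126 124 129 125 126]
210 [166 165 166 163  97  89 109 107 112 113 111 109 111 109 111 108 110 111
 110 110 110 109 110 110 154 170 172 126 123 124 122 122]
214 [166 169 168 165 124  92 103 111 113 112 111 112 110 111 111 112 109 108
 111 110 110 112 109 112 147 170 173 172 127 124 125 124]
218 [177 176 178 178 159  95  97 110 112 112 111 113 113 111 110 108 112 111
 110 110 110 113 112 108 131 168 173 173 129 125 122 123]
221 [171 171 170 170 163  95  90 110 114 113 109 112 111 109 111 110 110 112
 110 110 110 111 110 112 147 183 178 181 179 131 131 128]
(257, 385) [19.46 30.19]
(306, 385) [19.44 19.12]
(258, 410) [13.33 30.3 ]
(305, 410) [13.32 19.57]
(108, 385) [19.52 63.85]
(682, 385) [ 19.31 -65.8 ]
(200, 361) [25.25 42.62]
(600, 361) [ 25.1  -46.83]
[-15.79   9.86]
```

Request:
servo_tool:
  plan:
    - {"xyz": [0, -0.15, 1], "twist": [0, 0, 0], "jaw": 1}
    - {"xyz": [0, -0.29, 2], "twist": [0, 0, 0], "jaw": 1}
    - {"xyz": [0, -0.29, 2.6], "twist": [0, 0, 0], "jaw": 1}
    - {"xyz": [0, -0.29, 2.6], "twist": [0, 0, 0], "jaw": 1}
    - {"xyz": [0, -0.29, 2.6], "twist": [0, 0, 0], "jaw": 1}
    - {"xyz": [0, -0.29, 2.6], "twist": [0, 0, 0], "jaw": 1}

```text
time_s: 6.95
tool_pos: [0.5778, -0.157, 0.2037]
tool_rot: [180.0, 0.0, -5.9]
force: [1.0, 0.1, -1.5]
grip_width: 0.0097
grasp_force: 30.0
```

```bash
python3 - <<'E'
from h import *
import pickle
np.set_printoptions(precision=2,suppress=True)
for i in range(3): c=cam('wrist')
o=env.get_obs();pickle.dump((c,o),open('w4.pkl','wb'))
print(o['tool_pos'],o['tool_rot'],o['force'],H(o['tool_pos']),o['tool_pos'][2])
g=c['img'].astype(int).mean(2);z=o['tool_pos'][2]-.1898+.006
p=proj(c,W(21,37.6,.019));u,v=int(p[0]),int(p[1]);print('pin exp',p)
m=np.uint8((g[v-12:v+12,u-14:u+14]*1).clip(0,255));print(m[::2])
q=proj(c,W(*(H(o['tool_pos'])+[19,25]),z));u,v=int(q[0]),int(q[1]);print('notch exp',q)
for r in(v-4,v,v+4): print(r,u-20,g[r,u-20:u+20].astype(int))
E
```

```text
[ 0.58 -0.16  0.2 ] [179.99  -0.05  -5.91] [ 0.23  0.17 -2.49] [-16.19  13.2 ] 0.20413748871320542
pin exp [212.09 182.1 ]
[[114 114 113 114 112 114 112 116  89  84  87  85  86  82  89  83  85  89
   83  84  84  82  85  86  84  84  84  83]
 [115 115 114 114 113 111 114 112  86  86  88  87  81  83  84  85  86  91
   88  87  86  87  85  85  83  86  87  87]
 [113 115 112 111 111 113 111 112  83  86  82  81  87  92  89  94  93  92
   92  90  91  89  84  84  83  82  84  83]
 [111 115  82  51  50  51  54  50  53  84 123 133 162 166 167 155 153 119
   98  92  93  92  69  45  43  46  50  45]
 [ 89  84  80  54  47  52  52  55 124 158 167 171 171 175 174 176 177 136
  135 118  93  90  85  46  45  48  44  45]
 [ 85  87  93  72  73  72  69  94 159 170 173 173 171 177 177 177 178 133
  129 133 119  89  75  59  54  54  56  56]
 [ 88  84  88 113 112 114 113 138 168 170 175 174 177 176 178 178 177 179
  132 131 129 101 111  87  85  86  88  85]
 [ 86  88  87 112 113 115 112 114 165 177 176 176 178 177 179 182 181 182
  132 129 101 116 111  89  87  83  85  82]
 [ 88  85  86 111 112 112 114 114 115 142
[... 269 characters left out ...]
114 114 113 110 111 110  85  82  86  81]
 [ 88  87  88  84 110 113 115 117 112 111 115 114 113 114 111 114 114 114
  114 111 112  89  88  87  86  85  88  82]]
notch exp [212.16 213.76]
209 192 [172 172 169 172 169 171 171 170 172 165  98  96  86  91  88  88  87  88
  87  88  88  87  87  87  85  86  84  86  85  69 161 128 131 129 129 127
 127 130 129 127]
213 192 [170 169 170 170 168 170 170 169 170 168 119  87  87  89  88  87  85  88
  87  88  88  87  90  85  87  86  85  87  85  85 151 173 174 175 176 131
 125 128 129 126]
217 192 [180 179 179 178 181 180 178 179 183 180 160  98  87  90  87  88  87  89
  88  84  87  85  85  85  88  87  86  87  87  85 166 174 174 174 174 132
 127 125 125 128]
```

```bash
python3 - <<'E'
from h import *
import pickle
np.set_printoptions(precision=2,suppress=True)
c,o=pickle.load(open('w4.pkl','rb'));z=o['tool_pos'][2]-.1898+.006
print('pin',[H(onz(c,u,182.2,.019)) for u in(205.3,218.8)],'notch',[H(onz(c,u,213,z)) for u in(201.8,221.6)])
rel([W(4,0,.2)],[-5.9])
E
```

```text
pin [array([20.95, 41.34]), array([20.94, 33.91])] notch [array([ 3.27, 44.02]), array([ 3.26, 32.86])]
[2.02 1.32 0.41] tw -0.0
```

Request:
servo_tool:
  plan:
    - {"xyz": [0, 0.08, 0.15], "twist": [0, 0, 0], "jaw": 1}
    - {"xyz": [0.3, 0.08, 0.25], "twist": [0, 0, 0], "jaw": 1}
    - {"xyz": [0.6, 0.08, 0.25], "twist": [0, 0, 0], "jaw": 1}
    - {"xyz": [0.7, 0.08, 0.25], "twist": [0, 0, 0], "jaw": 1}
    - {"xyz": [0.8, 0.08, 0.25], "twist": [0, 0, 0], "jaw": 1}
    - {"xyz": [0.9, 0.08, 0.25], "twist": [0, 0, 0], "jaw": 1}
    - {"xyz": [1.0, 0.08, 0.25], "twist": [0, 0, 0], "jaw": 1}
    - {"xyz": [1.05, 0.08, 0.25], "twist": [0, 0, 0], "jaw": 1}

```text
time_s: 7.77
tool_pos: [0.5882, -0.1587, 0.2013]
tool_rot: [-180.0, -0.0, -5.9]
force: [-0.1, 0.4, -2.0]
grip_width: 0.0096
grasp_force: 30.0
```

```bash
python3 - <<'E'
from h import *
import pickle
np.set_printoptions(precision=2,suppress=True)
for i in range(3): c=cam('wrist')
o=env.get_obs();pickle.dump((c,o),open('w5.pkl','wb'))
print(o['tool_rot'],o['force'],H(o['tool_pos']),o['tool_pos'][2]*1000)
cv2.imwrite('pics/w5.png',cv2.resize(c['img'][130:260,150:345,::-1],(780,520)))
E
```

```text
[180.     0.    -5.91] [ 0.32  0.61 -2.87] [-5.91 12.54] 201.23981109088368
```

View pics/w5.png

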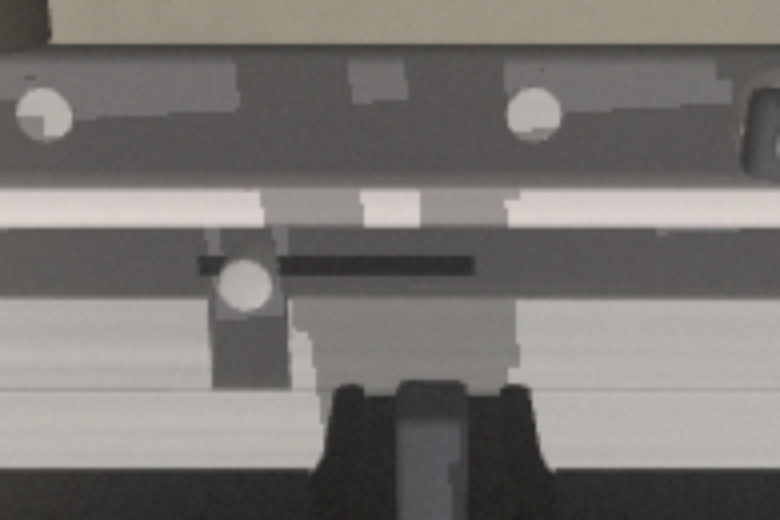

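The pin (crop 244,285) is just inside the notch mouth (crop columns 211–289). Centring needs about 0.7 mm to the left, then I can go on.

Request:
servo_tool:
  plan:
    - {"xyz": [0, -0.07, 0], "twist": [0, 0, 0], "jaw": 1}
    - {"xyz": [0.15, -0.07, 0], "twist": [0, 0, 0], "jaw": 1}
    - {"xyz": [0.3, -0.07, 0], "twist": [0, 0, 0], "jaw": 1}
    - {"xyz": [0.45, -0.07, 0], "twist": [0, 0, 0], "jaw": 1}
    - {"xyz": [0.6, -0.07, 0], "twist": [0, 0, 0], "jaw": 1}
    - {"xyz": [0.7, -0.07, 0], "twist": [0, 0, 0], "jaw": 1}
    - {"xyz": [0.8, -0.07, 0], "twist": [0, 0, 0], "jaw": 1}
    - {"xyz": [0.8, -0.07, 0], "twist": [0, 0, 0], "jaw": 1}

```text
time_s: 8.58
tool_pos: [0.5963, -0.1589, 0.2013]
tool_rot: [180.0, -0.0, -5.9]
force: [-0.1, -0.3, -2.5]
grip_width: 0.0093
grasp_force: 30.0
```

```bash
python3 - <<'E'
from h import *
np.set_printoptions(precision=2,suppress=True)
for i in range(2): c=cam('wrist')
o=env.get_obs()
print(o['tool_rot'],o['force'],o['wrist_torque'],H(o['tool_pos']),o['tool_pos'][2]*1000)
E
```

```text
[-180.      0.01   -5.91] [ 0.09 -0.26 -1.19] [-0.07  0.18 -0.02] [ 2.09 13.24] 201.2056508449196
```

Request:
servo_tool:
  plan:
    - {"xyz": [0, 0, 0.06], "twist": [0, 0, 0], "jaw": 1}
    - {"xyz": [0, 0, 0.1], "twist": [0, 0, 0], "jaw": 1}
    - {"xyz": [0.05, 0, 0.1], "twist": [0, 0, 0], "jaw": 1}
    - {"xyz": [0.1, 0, 0.1], "twist": [0, 0, 0], "jaw": 1}
    - {"xyz": [0.14, 0, 0.1], "twist": [0, 0, 0], "jaw": 1}
    - {"xyz": [0.17, 0, 0.1], "twist": [0, 0, 0], "jaw": 1}
    - {"xyz": [0.17, 0, 0.1], "twist": [0, 0, 0], "jaw": 1}

```text
time_s: 9.27
tool_pos: [0.5979, -0.159, 0.2003]
tool_rot: [-180.0, -0.0, -5.9]
force: [0.4, -0.3, -2.7]
grip_width: 0.0095
grasp_force: 30.0
```

Request:
servo_tool:
  plan:
    - {"xyz": [0.03, 0, 0.02], "twist": [0, 0, 0], "jaw": 1}
    - {"xyz": [0.06, 0, 0.02], "twist": [0, 0, 0], "jaw": 1}
    - {"xyz": [0.06, 0, 0.02], "twist": [0, 0, 0], "jaw": 1}

```text
time_s: 9.52
tool_pos: [0.5984, -0.1591, 0.2001]
tool_rot: [-180.0, -0.0, -5.9]
force: [0.4, 0.5, -2.2]
grip_width: 0.0095
grasp_force: 30.0
```

Request:
servo_tool:
  plan:
    - {"xyz": [0.03, 0, 0.03], "twist": [0, 0, 0], "jaw": 1}
    - {"xyz": [0.06, 0, 0.03], "twist": [0, 0, 0], "jaw": 1}
    - {"xyz": [0.06, 0, 0.03], "twist": [0, 0, 0], "jaw": 1}

```text
time_s: 9.77
tool_pos: [0.5987, -0.1592, 0.1998]
tool_rot: [-180.0, 0.1, -5.9]
force: [-2.9, 0.7, 1.6]
grip_width: 0.0097
grasp_force: 30.0
```

Request:
servo_tool:
  plan:
    - {"xyz": [0.03, 0, 0.02], "twist": [0, 0, 0], "jaw": 1}
    - {"xyz": [0.05, 0, 0.02], "twist": [0, 0, 0], "jaw": 1}
    - {"xyz": [0.05, 0, 0.02], "twist": [0, 0, 0], "jaw": 1}

```text
time_s: 10.02
tool_pos: [0.5989, -0.1593, 0.1998]
tool_rot: [-180.0, 0.1, -5.9]
force: [-5.2, 0.4, 4.2]
grip_width: 0.0097
grasp_force: 30.0
```

```bash
python3 - <<'E'
from h import *
np.set_printoptions(precision=2,suppress=True)
for i in range(2): c=cam('wrist')
o=env.get_obs()
print(o['tool_rot'],o['force'],o['wrist_torque'],H(o['tool_pos']),o['tool_pos'][2]*1000)
cv2.imwrite('pics/w6.png',cv2.resize(c['img'][150:260,80:350,::-1],(800,326)))
E
```

```text
[-179.96    0.12   -5.92] [-5.63  0.62  3.5 ] [0.25 1.27 0.06] [ 4.86 13.14] 199.745791286802
```

View pics/w6.png

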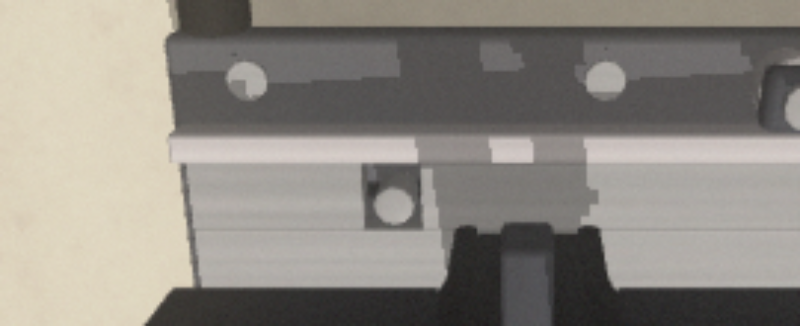

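The blade is seated: pin inside the notch at crop (394,205), edge on the fence, contact about 6 N. Releasing and lifting.

Request:
servo_tool:
  plan:
    - {"xyz": [0, 0, -0.02], "twist": [0, 0, 0], "jaw": 0.75}
    - {"xyz": [0, 0, -0.02], "twist": [0, 0, 0], "jaw": 0.65}
    - {"xyz": [0, 0, -0.02], "twist": [0, 0, 0], "jaw": 0.65}
    - {"xyz": [0, 0, -0.02], "twist": [0, 0, 0], "jaw": 0.65}
    - {"xyz": [0, 0, -0.5], "twist": [0, 0, 0], "jaw": 0.65}
    - {"xyz": [0, 0, -1.5], "twist": [0, 0, 0], "jaw": 0.65}
    - {"xyz": [0, 0, -4], "twist": [0, 0, 0], "jaw": 0.65}
    - {"xyz": [-1.5, 1.5, -7.5], "twist": [0, 0, 0], "jaw": 0.65}
    - {"xyz": [-3, 3, -10.5], "twist": [0, 0, 0], "jaw": 0.65}
    - {"xyz": [-3, 3, -10.5], "twist": [0, 0, 0], "jaw": 0.65}

```text
time_s: 10.95
tool_pos: [0.5654, -0.1917, 0.3119]
tool_rot: [179.9, -0.6, -6.3]
force: [1.1, -1.3, 0.9]
grip_width: 0.0303
grasp_force: 0.0
```

```bash
python3 - <<'E'
from h import *
import pickle
np.set_printoptions(precision=2,suppress=True)
for i in range(3): c=cam('wrist')
o=env.get_obs();pickle.dump((c,o),open('w7.pkl','wb'))
print(o['tool_rot'],o['force'],H(o['tool_pos']),o['tool_pos'][2]*1000,o['grip_width'])
cv2.imwrite('pics/w7.png',cv2.resize(c['img'][60:280,110:410,::-1],(800,587)))
E
```

```text
[-179.93   -0.1    -5.91] [ 1.02 -0.41 -0.97] [-24.38 -16.5 ] 305.2763435000515 0.03018350692517709
```

View pics/w7.png

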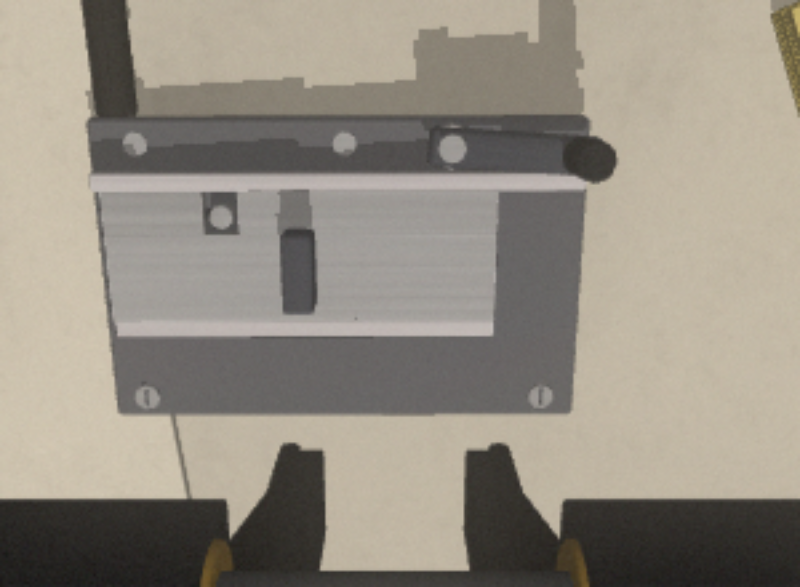

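Pin in the notch at crop (220,216), notched edge flush along the fence strip. The knob top is at crop (590,159), so measure it and move there.

```bash
python3 - <<'E'
from h import *
import pickle
np.set_printoptions(precision=2,suppress=True)
c,o=pickle.load(open('w7.pkl','rb'));d,_=pickle.load(open('w2.pkl','rb'))
u,v=110+590/800*300,60+159/587*220
print(H(onz(c,u,v,.047)),tri(ray(c,u,v),ray(d,328,61))*1000)
g=c['img'].astype(int).mean(2)
# blade plain edge vs fence parallelism
pts=[(x,175+np.argmax(np.diff(g[175:192,x]))) for x in(165,190,215,240,260,285)]
print([H(onz(c,x,y+.5,.016)) for x,y in pts])
rel([W(43,-76,.29),W(43,-76,.212)],[-5.9]*2)
E
```

```text
[ 40.95 -74.01] [ 624.91 -251.88   38.39]
[array([-14.06,  65.34]), array([-15.06,  42.82]), array([-15.12,  20.21]), array([-20.84,  -2.27]), array([-15.22, -20.46]), array([-15.28, -43.05])]
[6.74 5.95 1.53] tw -0.0
[6.74 5.95 9.33] tw -0.0
```

Request:
servo_tool:
  newtons: 8
  plan:
    - {"xyz": [2.2, 2, 0.3], "twist": [0, 0, 0], "jaw": 0.6}
    - {"xyz": [4.5, 4, 0.8], "twist": [0, 0, 0], "jaw": 0.6}
    - {"xyz": [6.7, 5.9, 1.5], "twist": [0, 0, 0], "jaw": 0.6}
    - {"xyz": [6.7, 5.9, 3.5], "twist": [0, 0, 0], "jaw": 0.6}
    - {"xyz": [6.7, 5.9, 4], "twist": [0, 0, 0], "jaw": 0.6}
    - {"xyz": [6.7, 5.9, 4], "twist": [0, 0, 0], "jaw": 0.6}

```text
time_s: 11.6
tool_pos: [0.6265, -0.25, 0.2607]
tool_rot: [-179.9, 0.4, -5.9]
force: [-0.3, 0.4, -0.3]
grip_width: 0.0347
grasp_force: 0.0
```

```bash
python3 - <<'E'
from h import *
for i in range(3): c=cam('wrist')
o=env.get_obs();print(H(o['tool_pos']),o['tool_pos'])
rel([W(42.5,-75.5,.213)],[-5.9])
E
```

```text
[ 42.5559985 -74.5991151] [ 0.62733871 -0.25041133  0.26476629]
[-0.01  0.09  5.18] tw 0.1
```

Request:
servo_tool:
  plan:
    - {"xyz": [0, 0.1, 2], "twist": [0, 0, 0], "jaw": 0.6}
    - {"xyz": [0, 0.1, 4], "twist": [0, 0, 0], "jaw": 0.6}
    - {"xyz": [0, 0.1, 5.1], "twist": [0, 0, 0], "jaw": 0.6}
    - {"xyz": [0, 0.1, 5.1], "twist": [0, 0, 0], "jaw": 0.6}
    - {"xyz": [0, 0.1, 5.1], "twist": [0, 0, 0], "jaw": 0.9}
    - {"xyz": [0, 0.1, 5.1], "twist": [0, 0, 0], "jaw": 1}
    - {"xyz": [0, 0.1, 5.1], "twist": [0, 0, 0], "jaw": 1}
    - {"xyz": [0, 0.1, 5.1], "twist": [0, 0, 0], "jaw": 1}
    - {"xyz": [0, 0.1, 5.1], "twist": [0, 0, 0], "jaw": 1}
    - {"xyz": [0, 0.1, 5.1], "twist": [0, 0, 0], "jaw": 1}

```text
time_s: 12.58
tool_pos: [0.6277, -0.2517, 0.2146]
tool_rot: [-179.9, -0.1, -5.9]
force: [-1.1, 2.3, 5.3]
grip_width: 0.0123
grasp_force: 8.0
```

```bash
python3 - <<'E'
from h import *
o=env.get_obs();h=H(o['tool_pos']);print(h,o['tool_pos'][2],o['force'],o['grip_width'])
# arc about pivot (43,-36)
for t in np.arange(10,91,10):
    r=np.radians(t); p=np.array([43-40*np.sin(r),-36-40*np.cos(r)])
    q=p-np.array([43,-76]); print(t,'tool xy cm',np.round([q[0]/10,-q[1]/10],2))
E
```

```text
[ 43.06800309 -75.86455637] 0.21457060328168095 [-1.06332249  2.29560677  5.3419182 ] 0.01228135097246853
10 tool xy cm [-0.69 -0.06]
20 tool xy cm [-1.37 -0.24]
30 tool xy cm [-2.   -0.54]
40 tool xy cm [-2.57 -0.94]
50 tool xy cm [-3.06 -1.43]
60 tool xy cm [-3.46 -2.  ]
70 tool xy cm [-3.76 -2.63]
80 tool xy cm [-3.94 -3.31]
90 tool xy cm [-4. -4.]
```

Request:
servo_tool:
  plan:
    - {"xyz": [0, 0, -0.2], "twist": [0, 0, 0], "jaw": 1}
    - {"xyz": [-0.35, -0.02, -0.2], "twist": [0, 0, 0], "jaw": 1}
    - {"xyz": [-0.7, -0.06, -0.2], "twist": [0, 0, 0], "jaw": 1}
    - {"xyz": [-1.05, -0.14, -0.2], "twist": [0, 0, 0], "jaw": 1}
    - {"xyz": [-1.37, -0.24, -0.2], "twist": [0, 0, 0], "jaw": 1}
    - {"xyz": [-1.7, -0.38, -0.2], "twist": [0, 0, 0], "jaw": 1}
    - {"xyz": [-2, -0.54, -0.2], "twist": [0, 0, 0], "jaw": 1}

```text
time_s: 13.17
tool_pos: [0.6081, -0.2441, 0.215]
tool_rot: [-180.0, -0.1, -5.9]
force: [5.1, 2.1, -4.5]
grip_width: 0.0117
grasp_force: 8.0
```

Request:
servo_tool:
  plan:
    - {"xyz": [-0.3, -0.19, 0.1], "twist": [0, 0, 0], "jaw": 1}
    - {"xyz": [-0.57, -0.4, 0.1], "twist": [0, 0, 0], "jaw": 1}
    - {"xyz": [-0.82, -0.64, 0.1], "twist": [0, 0, 0], "jaw": 1}
    - {"xyz": [-1.06, -0.89, 0.1], "twist": [0, 0, 0], "jaw": 1}
    - {"xyz": [-1.27, -1.17, 0.1], "twist": [0, 0, 0], "jaw": 1}
    - {"xyz": [-1.46, -1.46, 0.1], "twist": [0, 0, 0], "jaw": 1}
    - {"xyz": [-1.63, -1.77, 0.1], "twist": [0, 0, 0], "jaw": 1}
    - {"xyz": [-1.76, -2.09, 0.1], "twist": [0, 0, 0], "jaw": 1}
    - {"xyz": [-1.86, -2.43, 0.1], "twist": [0, 0, 0], "jaw": 1}
    - {"xyz": [-1.94, -2.77, 0.1], "twist": [0, 0, 0], "jaw": 1}

```text
time_s: 14.0
tool_pos: [0.5894, -0.2171, 0.2146]
tool_rot: [179.9, 0.2, -6.0]
force: [-2.5, -3.6, 2.9]
grip_width: 0.0118
grasp_force: 8.0
```

```bash
python3 - <<'E'
from h import *
o=env.get_obs();h=H(o['tool_pos']);print(h,o['tool_pos'][2],o['force'],o['grip_width'], np.degrees(np.arctan2(43-h[0],-36-h[1])))
E
```

```text
[  1.44181023 -45.40559904] 0.21458281377210345 [-2.45255917 -3.59400056  2.91942691] 0.011775451513075562 77.24745464217136
```

Request:
servo_tool:
  plan:
    - {"xyz": [0, -0.3, 0], "twist": [0, 0, 0], "jaw": 1}
    - {"xyz": [0, -0.6, 0], "twist": [0, 0, 0], "jaw": 1}
    - {"xyz": [0, -0.75, 0], "twist": [0, 0, 0], "jaw": 1}
    - {"xyz": [0, -0.75, 0], "twist": [0, 0, 0], "jaw": 1}
    - {"xyz": [0, -0.75, 0], "twist": [0, 0, 0], "jaw": 1}

```text
time_s: 14.42
tool_pos: [0.5906, -0.2084, 0.2145]
tool_rot: [-180.0, 0.2, -5.9]
force: [-4.4, -1.5, 4.1]
grip_width: 0.0114
grasp_force: 8.0
```

```bash
python3 - <<'E'
from h import *
o=env.get_obs();h=H(o['tool_pos']);print(h,o['tool_pos'][2],o['force'],o['grip_width'], np.degrees(np.arctan2(43-h[0],-36-h[1])))
E
```

```text
[  1.65611864 -36.59139341] 0.21446710636225852 [-4.36004626 -1.45740131  4.0927266 ] 0.011404588739371047 89.18048247052836
```

Request:
servo_tool:
  plan:
    - {"xyz": [-0.1, -0.1, 0], "twist": [0, 0, 0], "jaw": 1}
    - {"xyz": [-0.1, -0.15, 0], "twist": [0, 0, 0], "jaw": 1}
    - {"xyz": [-0.1, -0.15, 0], "twist": [0, 0, 0], "jaw": 1}
    - {"xyz": [-0.1, -0.15, 0], "twist": [0, 0, 0], "jaw": 1}

```text
time_s: 14.75
tool_pos: [0.5903, -0.2071, 0.2145]
tool_rot: [180.0, 0.1, -5.9]
force: [-4.5, -2.7, 2.8]
grip_width: 0.0115
grasp_force: 8.0
```

Request:
servo_tool:
  plan:
    - {"xyz": [0, -0.1, 0], "twist": [0, 0, 0], "jaw": 1}
    - {"xyz": [0, -0.1, 0], "twist": [0, 0, 0], "jaw": 1}
    - {"xyz": [0, -0.1, 0], "twist": [0, 0, 0], "jaw": 1}

```text
time_s: 15.0
tool_pos: [0.5902, -0.2068, 0.2145]
tool_rot: [179.9, 0.1, -6.0]
force: [-3.6, -3.5, 2.2]
grip_width: 0.0116
grasp_force: 8.0
```

Request:
servo_tool:
  plan:
    - {"xyz": [0, -0.1, 0], "twist": [0, 0, 0], "jaw": 1}
    - {"xyz": [0, -0.2, 0], "twist": [0, 0, 0], "jaw": 1}
    - {"xyz": [0, -0.2, 0], "twist": [0, 0, 0], "jaw": 1}
    - {"xyz": [0, -0.2, 0], "twist": [0, 0, 0], "jaw": 1}

```text
time_s: 15.33
tool_pos: [0.5902, -0.2062, 0.2145]
tool_rot: [179.7, 0.1, -6.0]
force: [-3.4, -6.7, 1.0]
grip_width: 0.0112
grasp_force: 8.0
```

```bash
python3 - <<'E'
from h import *
c=cam('wrist','w8.png')
o=env.get_obs();h=H(o['tool_pos']);print(h,o['force'],o['grip_width'], np.degrees(np.arctan2(43-h[0],-36-h[1])))
E
```

```text
[  1.05137947 -34.49723653] [-3.90422213 -7.37839275  0.73403374] 0.011611174470132244 92.05168128421649
```

Request:
servo_tool:
  plan:
    - {"xyz": [0, 0.1, 0], "twist": [0, 0, 0], "jaw": 0.75}
    - {"xyz": [0, 0.2, 0], "twist": [0, 0, 0], "jaw": 0.65}
    - {"xyz": [0, 0.2, 0], "twist": [0, 0, 0], "jaw": 0.65}
    - {"xyz": [0, 0.2, 0], "twist": [0, 0, 0], "jaw": 0.65}
    - {"xyz": [0, 0.2, -1], "twist": [0, 0, 0], "jaw": 0.65}
    - {"xyz": [0, 0.2, -3], "twist": [0, 0, 0], "jaw": 0.65}
    - {"xyz": [-1.5, 0.2, -6], "twist": [0, 0, 0], "jaw": 0.65}
    - {"xyz": [-3, 0, -9], "twist": [0, 0, 0], "jaw": 0.65}
    - {"xyz": [-4, 0, -10], "twist": [0, 0, 0], "jaw": 0.65}
    - {"xyz": [-4, 0, -10], "twist": [0, 0, 0], "jaw": 0.65}

```text
time_s: 16.22
tool_pos: [0.5514, -0.2002, 0.3184]
tool_rot: [-179.9, -0.3, -5.9]
force: [0.8, -0.2, -0.9]
grip_width: 0.0303
grasp_force: 0.0
```

```bash
python3 - <<'E'
from h import *
for i in range(4): c=cam('wrist')
o=env.get_obs();print(o['force'],o['tool_pos'],o['grip_width'])
cv2.imwrite('pics/w9.png',cv2.resize(c['img'][60:280,110:410,::-1],(800,587)))
E
```

```text
[-0.09841409 -0.14902865 -1.0031213 ] [ 0.55210801 -0.19853711  0.31361888] 0.03070488098699807
```

View pics/w9.png

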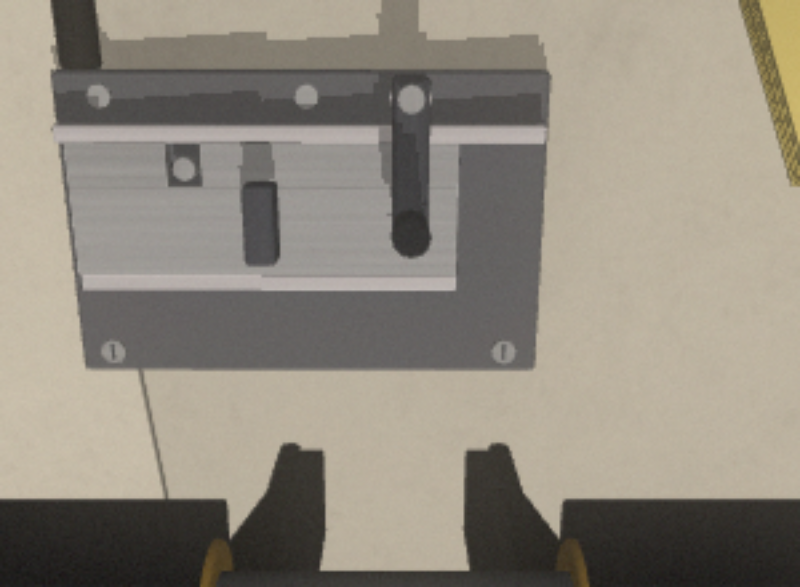

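The keeper lies straight across the blade: pivot at crop (411,99), knob at (410,234), square to the fence. The blade is flush with the pin in its notch, and the gripper is clear, so I'm handing in.

```bash
python3 -c "
from cell import env
print(env.sign_off())"
```

```text
the job is handed in; nothing more can be done
None
```

I laid the smaller blade in the holder with its notch over the pin and its edge flush on the fence, at about 6 N contact. I then swung the keeper until it met its stop, let go and handed the job in at about 16 s; no verdict was returned.

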